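# Feel the gap between two sprung clamp plates with a taper gauge

### The job

Take the orange-handled taper gauge out of its wooden holder by its ring and slide its steel blade, upright, down into the gap, near the middle of the width, between the two steel plates of the blue clamp jig until it drags snugly on both plates and has pushed each of them back a little (about 1 mm; well short of 2.5 mm), without forcing it. Finish while still holding the gauge still at that depth with the gripper: do not let go, and do not rest it on the jig's base. Leave the other things on the bench alone.

Things in the scene. Friction and masses are not known exactly. Their poses are not given: they have to be found in the camera images.
- gauge: Loose upright gauge, 0.09 kg. Origin: blade tip, middle of its lower end; z up, x along the blade's width, y its thickness. Steel wedge blade 70 mm long, 20 wide, thickness 2.5 at the tip rising evenly to 12.5 at the top, both faces alike. Orange shoulder 36x20x12 mm at z 70-82; orange ring in the xz plane, 36 outside, 22 inside, flat sides 10 apart in y, z 80-116: pinch it across y from above.
- gauge_ring (a point): Centre of the gauge's ring, 98 mm above the tip, axes as the gauge.
- holder: Fixed wooden block 62 (x) x 50 (y) x 82 mm high, origin at the centre of its underside. A through slot 25 (x) x 17.5 mm (y) in its middle holds the blade; the gauge's shoulder rests on its top (tip 12 mm above the underside). The gauge has the holder's yaw within 0.03 rad.
- jig: Fixed aluminium base of the clamp jig, 84 (x) x 150 (y) x 12 mm high, origin at the centre of its underside. The gap between the plates runs along the jig's x; the plates face each other along y. The blade goes in from above with its width along the jig's x.
- jaw_l: Fixed blue block with its sprung steel plate, on the jig's +y side. Origin on the jig base (12 mm above the bench), on the line of the plate's face at rest, 2.5 to 4 mm from the jig's centre line (varies); its +y points away from the gap. The blue block stands 28 to 50 mm behind the face, 64 mm above the bench; the plate's lip reaches 101 mm above the bench.
- jaw_r: The same on the jig's -y side, turned half round (its +y also points away from the gap); it is set separately from jaw_l. The gap is 5 to 8 mm at rest, read from the two face points.
- plate_l_face (a point): Middle of the upper edge of the +y plate's flat front face, 88 mm above the bench; the plate is 52 mm wide along x and its face reaches down to 24 mm above the bench. Above this edge a lip leans away from the gap up to 101 mm, as a lead-in. The point moves with the plate.
- plate_r_face (a point): The same on the -y plate.
- plate_l (a joint): How far the +y plate is pushed back from its rest, m: 0 at rest, 0.009 at most. Spring 1500 N/m with 1.5 N preload (3 N at 1 mm, 5.25 N at 2.5 mm).
- plate_r (a joint): The same for the -y plate.
- suction_cup: blue suction puller with a ring on top, 50 mm tall, loose; leave alone
- jar_red: white jar with red lid, 54 mm across, 39 mm tall, loose; leave alone
- tape_green: green tape roll, 54 mm across, 19 mm tall, loose; leave alone
- spool: light-blue wire spool, 48 mm across, 28 mm tall, loose; leave alone
- phone_blue: blue phone lying flat, 140x69x10 mm, loose; leave alone
- lens_stack: small stack of black glass plates lying flat, 90x68x11 mm, loose; leave alone
Things that resemble listed ones, but are neither listed nor needed, are in the scene too. What is meant by the gauge is not purple, and is the larger of those in its own colour.

How it is judged:
By the outcome, as a careful person would: the job done as asked, in the order asked, and still so for the second after the job is handed in, while the arm keeps its last pose, push and grip.
It also fails if it takes over 40 s, if anything falls off the work surface, if the arm or the gripper's body presses on something with over 40 N, if the wrist force passes 120 N, or if a joint passes its speed limit or range.

### The arm

A 6-joint arm with a two-finger parallel gripper is mounted at the origin on a cart in front of the work surface, level with it; the furniture and walls round the work are solid. World frame = base frame: x ahead of the robot, y to its left, z up, the work surface at z = 0. Lengths are in m, angles in rad, forces in N, time in s.
With the tool pointing down it reaches from about 0.3 to 0.75 m from the base axis. Payload 8.5 kg.
Tool frame: the origin (TCP) lies midway between the tips of the shut fingers; the grasp point (between the pads) lies 19 mm behind it; z points along the fingers, y is the line along which they close (so a half turn about z gives the same grasp; the last joint's range is limited). The gripper opens to 85 mm and grips with 20 to 120 N. Pads are 22 mm wide; open, the fingers measure 114 mm over their backs; the gripper's body (76 mm by 85 mm) begins 54 mm behind the grasp point. The pads swing forward as they close: fully open they stand 13 mm farther back than shut.
Start: joints at [1.073, 0.381, 1.297, -0, 1.464, -0.215], TCP at [0.153, 0.528, 0.231] pointing down, gripper open.
Joint ranges: [-3.11, 3.11], [-0.89, 2.33], [0.22, 2.48], [-1.42, 4.56], [0.17, 2.85], [-2.88, 2.88]. Speed limits (rad/s): [2.39, 2.39, 3.14, 3.14, 3.14, 3.14].

### API

Orientations are given as a unit quaternion [x, y, z, w].
In Python, from plant import arm gives the robot as it stands.
- The arm moves only by the tool jog_arm, never from a script. Its argument "series" is a list of rows, each an object with "offset": the shift along the world's x, y, z in cm, a list of three; "twist": the turn, a rotation vector about the world's x, y, z in units of 10 degrees (1.0 is 10 degrees), a list of three; "claw": the opening, from 0 (shut) to 1 (fully open). In form: [{"offset": [dx, dy, dz], "twist": [wx, wy, wz], "claw": claw}, ...]. A call has 1 to 8 rows; each row shifts and turns the commanded pose from where the row before left it; what a row does not reach is not made up. A row lasts 1/8 s, in which the tool goes at most 62.5 mm and 10.7 degrees, less where a joint would pass 70% of its speed; a pose out of reach is approached as far as the arm can. A call with a gripper value outside its range is refused whole. The fingers move at their own pace and stop on an object; "squeeze" is the grip in N (left out, the last holds). Time passes only in rows, so rows that do not move let the fingers close. It gives the time, the measured TCP pose, the force, the opening and the grip force at its end, in the units of the state.
- arm.state(): the state, without advancing time (a new reading comes with each control period).
- arm.camera(name): name is "scene" or "top"; returns the picture (400x640x3 uint8, blue, green, red); there is no depth.
- arm.calibration(name): a dict with "vertical_fov" (degrees; the focal length in pixels is half the picture's height over the tangent of half this angle, whatever the lens; pixels are square), "cx", "cy" (the principal point, pixels), "R" (3x3) and "t" (3): a world point X has camera coordinates R X + t. Camera axes: x right, y down, z forward; pixel columns grow to the right and rows downward; lengths in m; the calibration is good to about 2 mm. A picture is of the moment at which its call begins. calibration takes no time and is no camera call.
- arm.job_done(): hands the job in; it is judged then, once.
Trained networks look in the newest picture that a camera, given by its name, has taken for a name from the list of things; names that differ only in an ending like _2 or _b are one class to them, and where a whole thing is asked for, a point or a joint stands for the part that bears it (a point fixed in the world has none). Each returns a list of dicts, best first, with "score" (0 to 1); they miss things now and then, are a little off and sometimes report something else, mostly with a low value. They report only what shows in the picture. A call takes as long as a camera call. They do not tell look-alikes from the thing itself.
- arm.search_frame(camera, label): "xy" ([column, row] in pixels, amid what is visible of it).
- arm.landmark_of(camera, label): "xy" ([column, row] in pixels: a listed point, or the origin of a listed thing).
The state is a dict: "time": time; "joint_positions": joint angles; "qvel": joint speeds; "tau": joint torques, N m; "ee_pos": TCP position; "eef_rot": TCP orientation; "wrist_force": force on the tool from outside, world axes, zero at the start; "moment": the same for the moment, N m; "finger_gap": opening from 0.0 (shut) to 1.0 (fully open); "grip_force": force on a finger pad.
Only numpy, scipy, OpenCV 4.12 (cv2) and the standard library are available. Lean on these libraries where they do the work, as an engineer would, in place of code of your own. Each camera call takes 0.05 s, during which the arm holds its last target. There are 200 camera calls.

## Working session

There is one attempt and no reset: what is moved stays moved. The work goes in short steps, Python scripts to look and compute and a tool call to move; the robot and the scene stay as the last step left them, time stands still between calls to the robot, and variables do not carry over. Pictures are saved under pics/ and viewed, at most 10 in all, crops included, and the job is handed in when it is done.

Besides the shell and the picture viewer there is one more tool, called after ">>>" by a JSON object that holds its "fn" and its "kwargs", one argument or row to a line. jog_arm: Moves the arm, as the interface text tells. Its arguments: {"type":"object","properties":{"series":{"type":"array"},"squeeze":{"type":"number"}},"required":["series"]}

```bash
mkdir -p pics; cat > h.py <<'E'
import numpy as np, cv2
from plant import arm
def cam(n):
    c=arm.calibration(n); f=200/np.tan(np.radians(c["vertical_fov"])/2)
    return f,c["cx"],c["cy"],np.array(c["R"]),np.array(c["t"])
def ray(n,uv):
    f,cx,cy,R,t=cam(n); d=R.T@np.array([(uv[0]-cx)/f,(uv[1]-cy)/f,1]); return -R.T@t,d
def atz(n,uv,z):
    o,d=ray(n,uv); return o+d*(z-o[2])/d[2]
def proj(n,X):
    f,cx,cy,R,t=cam(n); p=R@np.array(X)+t; return [f*p[0]/p[2]+cx,f*p[1]/p[2]+cy]
def tri(a,b):
    A=[];y=[]
    for n,uv in (("top",a),("scene",b)):
        o,d=ray(n,uv); d/=np.linalg.norm(d); P=np.eye(3)-np.outer(d,d); A.append(P); y.append(P@o)
    return np.linalg.lstsq(np.vstack(A),np.hstack(y),rcond=None)[0]
E
python3 - <<'E'
from h import *
np.set_printoptions(precision=4,suppress=True)
for n in("top","scene"):
    cv2.imwrite(f"pics/{n}0.png",arm.camera(n)); print(n,cam(n))
    for l in("gauge","gauge_ring","holder","jig","jaw_l","plate_l_face","plate_r_face"):
        print(n,l,[(np.round(r["xy"],1).tolist(),round(r["score"],2)) for r in arm.landmark_of(n,l)])
E
```

```text
top (np.float64(484.947574847106), 318.0018510251726, 194.97114768816587, array([[ 0.0187, -0.9998, -0.0117],
       [-0.9908, -0.017 , -0.1342],
       [ 0.134 ,  0.0141, -0.9909]]), array([-0.0668,  0.5383,  1.2937]))
top gauge [([351.9, 223.6], 0.61), ([341.8, 186.3], 0.4), ([368.3, 194.7], 0.39)]
top gauge_ring [([353.4, 217.2], 0.68), ([341.4, 184.7], 0.45), ([356.3, 184.6], 0.38), ([219.0, 218.9], 0.22)]
top holder [([353.5, 219.8], 0.76)]
top jig [([222.7, 216.0], 0.58)]
top jaw_l [([219.6, 219.1], 0.61)]
top plate_l_face [([214.1, 218.6], 0.57)]
top plate_r_face [([217.1, 218.7], 0.72)]
scene (np.float64(445.33750840761974), 314.0139375914556, 193.03466454180284, array([[ 0.7251, -0.6886,  0.0036],
       [-0.2865, -0.3065, -0.9077],
       [ 0.6262,  0.6572, -0.4196]]), array([-0.4182,  0.2015,  0.75  ]))
scene gauge [([365.0, 238.5], 0.59)]
scene gauge_ring [([331.9, 187.9], 0.61), ([329.5, 200.2], 0.58), ([353.2, 222.5], 0.44)]
scene holder [([332.4, 246.6], 0.57)]
scene jig [([228.8, 162.4], 0.71), ([228.8, 196.4], 0.69), ([270.8, 213.0], 0.47)]
scene jaw_l [([229.6, 188.6], 0.82), ([328.2, 203.5], 0.7), ([227.3, 189.0], 0.68)]
scene plate_l_face [([225.7, 162.4], 0.6), ([229.0, 190.8], 0.32)]
scene plate_r_face [([228.4, 164.8], 0.75)]
```

```bash
python3 -c "
import cv2,numpy as np
" ; ls pics
```

```text
scene0.png
top0.png
```

View pics/top0.png

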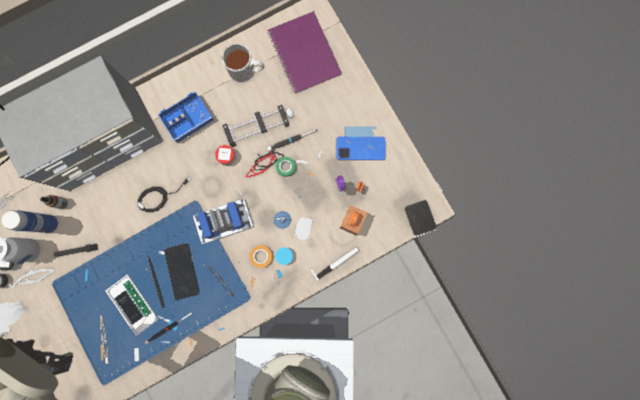

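View pics/scene0.png

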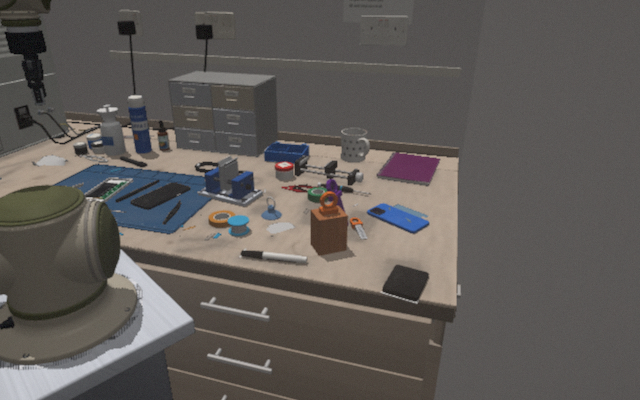

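```bash
python3 - <<'E'
import cv2,numpy as np
t=cv2.imread("pics/top0.png");s=cv2.imread("pics/scene0.png")
def c(i,x,y,w=50,h=37):return cv2.resize(i[y-h:y+h,x-w:x+w],(400,296),interpolation=cv2.INTER_CUBIC)
cv2.imwrite("pics/c1.png",np.vstack([np.hstack([c(t,354,205),c(s,335,220)]),np.hstack([c(t,222,219),c(s,230,182)])]))
E
```

```text
(no output)
```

View pics/c1.png

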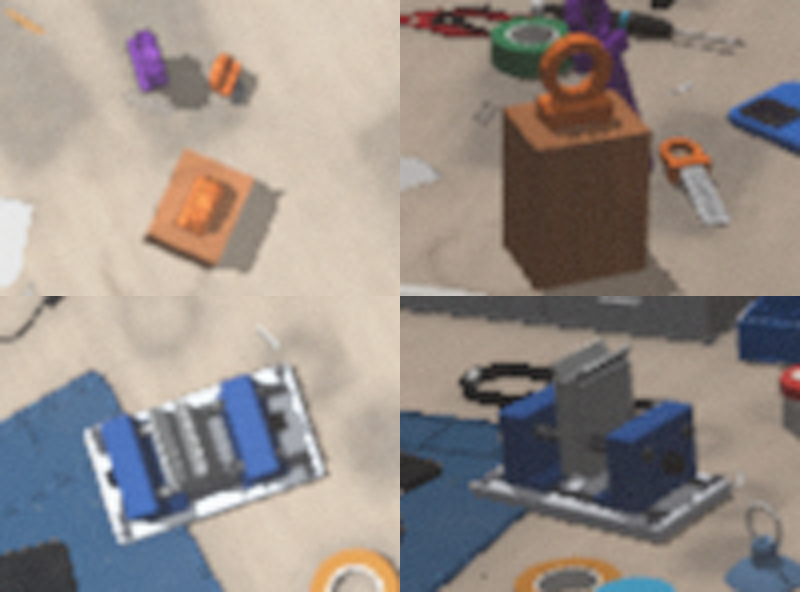

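```bash
python3 - <<'E'
from h import *
np.set_printoptions(precision=4,suppress=True)
from scipy.optimize import least_squares
def fitrect(px,z,a,b,org):
    W=np.array([atz("top",(org[0]+x/4-.4,org[1]+y/4-.4),z)[:2] for x,y in px])
    print(W, np.linalg.norm(np.diff(np.vstack([W,W[:1]]),axis=0),axis=1))
    # corners in order: start, along first edge length a, then b
    L=np.array([[-a/2,-b/2],[a/2,-b/2],[a/2,b/2],[-a/2,b/2]])
    best=None
    for s in(1,-1):
        M=L*[1,s]
        f=lambda p:((M@np.array([[np.cos(p[2]),np.sin(p[2])],[-np.sin(p[2]),np.cos(p[2])]])+p[:2])-W).ravel()
        for y0 in np.arange(-3,3,.7):
            r=least_squares(f,[*W.mean(0),y0])
            if best is None or r.cost<best.cost:best=r
    print("centre,yaw of a",best.x,"res mm",np.sqrt(best.cost/2)*1000)
fitrect([(85,134),(293,70),(327,178),(122,247)],.012,.150,.084,(172,182))
fitrect([(184,150),(152,232),(218,258),(254,182)],.082,.062,.050,(304,168))
print("ring",tri((353.4,217.2),(329.5,200.2)), atz("top",(353.4,217.2),.110))
print("face l/r",atz("top",(214.1,218.6),.088),atz("top",(217.1,218.7),.088))
print("face tri",tri((214.1,218.6),(225.7,162.4)),tri((217.1,218.7),(228.4,164.8)))
print("jig",atz("top",(222.7,216.0),0),"holder",atz("top",(353.5,219.8),0))
for l in("gauge_ring","plate_l_face","plate_r_face","jig"):
  for n in("top","scene"):
    if l==("gauge_ring"): arm.camera(n)
    print(n,l,[(np.round(r["xy"],1).tolist(),round(r["score"],2)) for r in arm.landmark_of(n,l)])
s=arm.state();print(s["wrist_force"],s["ee_pos"],s["eef_rot"],s["time"])
E
```

```text
[[0.4801 0.2906]
 [0.5275 0.1473]
 [0.4525 0.1208]
 [0.4023 0.2608]] [0.1509 0.0795 0.1487 0.0833]
centre,yaw of a [ 0.4656  0.2048 -1.2341] res mm 1.8578313380282037
[[ 0.5076 -0.1416]
 [ 0.4532 -0.1212]
 [ 0.4369 -0.1645]
 [ 0.4873 -0.1878]] [0.0582 0.0463 0.0554 0.0505]
centre,yaw of a [ 0.4712 -0.1538  2.7494] res mm 3.0211629657970467
ring [ 0.4744 -0.1512  0.1071] [ 0.4733 -0.1502  0.11  ]
face l/r [0.4651 0.2134 0.088 ] [0.465  0.2055 0.088 ]
face tri [0.4652 0.2128 0.0899] [0.4665 0.2053 0.085 ]
jig [0.4801 0.2097 0.    ] holder [ 0.4759 -0.1571  0.    ]
top gauge_ring [([305.3, 200.1], 0.61), ([352.0, 218.8], 0.49), ([340.8, 182.1], 0.45), ([214.7, 218.0], 0.45)]
scene gauge_ring [([307.7, 211.0], 0.68), ([328.6, 200.5], 0.64), ([353.4, 220.3], 0.55)]
top plate_l_face [([214.9, 218.9], 0.64)]
scene plate_l_face [([226.2, 161.9], 0.72)]
top plate_r_face [([215.8, 216.3], 0.57), ([286.2, 256.9], 0.47)]
scene plate_r_face [([229.9, 164.1], 0.81)]
top jig [([223.6, 219.5], 0.95), ([285.6, 165.0], 0.49)]
scene jig [([232.0, 197.6], 0.62)]
[ 0.5583 -0.3632 -0.7303] [0.1535 0.5281 0.2313] [ 0.1409  0.99   -0.      0.    ] 1.3
```

>>> {"fn": "jog_arm", "kwargs": {
  "series": [
    {"offset": [2,-4.25,0],"twist": [0,0,-0.04],"claw": 0.5},
    {"offset": [2,-4.25,0],"twist": [0,0,-0.04],"claw": 0.5},
    {"offset": [2,-4.25,0],"twist": [0,0,-0.04],"claw": 0.5},
    {"offset": [2,-4.25,0],"twist": [0,0,-0.04],"claw": 0.5},
    {"offset": [2,-4.25,0],"twist": [0,0,-0.04],"claw": 0.5},
    {"offset": [2,-4.25,0],"twist": [0,0,-0.04],"claw": 0.5},
    {"offset": [2,-4.25,0],"twist": [0,0,-0.04],"claw": 0.5},
    {"offset": [2,-4.25,0],"twist": [0,0,-0.04],"claw": 0.5}
  ]
}}

```text
time: 2.3
ee_pos: [0.3139, 0.1868, 0.2315]
eef_rot: [0.169, 0.986, 0.0, 0.0]
wrist_force: [1.2, 0.8, -0.2]
finger_gap: 0.499
grip_force: 0.0
```

>>> {"fn": "jog_arm", "kwargs": {
  "series": [
    {"offset": [2,-4.25,0],"twist": [0,0,-0.04],"claw": 0.5},
    {"offset": [2,-4.25,0],"twist": [0,0,-0.04],"claw": 0.5},
    {"offset": [2,-4.25,0],"twist": [0,0,-0.04],"claw": 0.5},
    {"offset": [2,-4.25,0],"twist": [0,0,-0.04],"claw": 0.5},
    {"offset": [2,-4.25,0],"twist": [0,0,-0.04],"claw": 0.5},
    {"offset": [2,-4.25,0],"twist": [0,0,-0.04],"claw": 0.5},
    {"offset": [2,-4.25,0],"twist": [0,0,-0.04],"claw": 0.5},
    {"offset": [2,-4.25,0],"twist": [0,0,-0.04],"claw": 0.5}
  ]
}}

```text
time: 3.3
ee_pos: [0.474, -0.1534, 0.2314]
eef_rot: [0.196, 0.981, -0.0, 0.0]
wrist_force: [0.2, 0.5, -0.4]
finger_gap: 0.501
grip_force: 0.0
```

>>> {"fn": "jog_arm", "kwargs": {
  "series": [
    {"offset": [0,0,-4],"twist": [0,0,0],"claw": 0.5},
    {"offset": [0,0,-4],"twist": [0,0,0],"claw": 0.5},
    {"offset": [0,0,-3],"twist": [0,0,0],"claw": 0.5},
    {"offset": [0,0,-1],"twist": [0,0,0],"claw": 0.5}
  ]
}}

```text
time: 3.8
ee_pos: [0.473, -0.1516, 0.1101]
eef_rot: [0.196, 0.981, 0.0, -0.001]
wrist_force: [0.8, -0.3, 0.3]
finger_gap: 0.497
grip_force: 0.0
```

```bash
python3 - <<'E'
from h import *
o=[]
for n,c in(("top",(354,210)),("scene",(330,200))):
    i=arm.camera(n);o.append(cv2.resize(i[c[1]-50:c[1]+50,c[0]-33:c[0]+33],(396,600),interpolation=cv2.INTER_CUBIC))
cv2.imwrite("pics/c2.png",np.hstack(o))
print(proj("scene",arm.state()["ee_pos"]),arm.state()["ee_pos"])
E
```

```text
[np.float64(328.89164889169905), np.float64(198.71674722619807)] [ 0.47343036 -0.15184046  0.11112492]
```

View pics/c2.png

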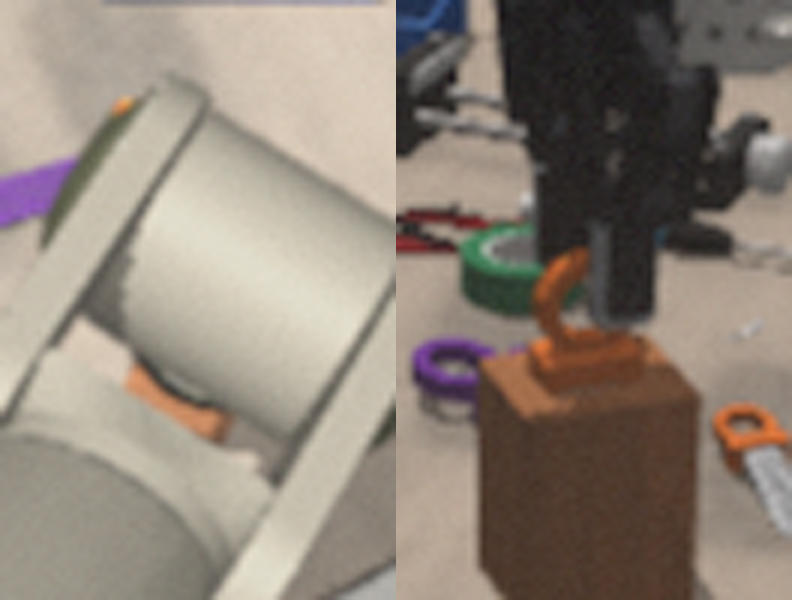

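>>> {"fn": "jog_arm", "kwargs": {
  "series": [
    {"offset": [0,0,-0.9],"twist": [0,0,0],"claw": 0.5},
    {"offset": [0,0,0],"twist": [0,0,0],"claw": 0.2},
    {"offset": [0,0,0],"twist": [0,0,0],"claw": 0.0},
    {"offset": [0,0,0],"twist": [0,0,0],"claw": 0.0},
    {"offset": [0,0,0],"twist": [0,0,0],"claw": 0.0},
    {"offset": [0,0,0],"twist": [0,0,0],"claw": 0.0}
  ],
  "squeeze": 40
}}

```text
time: 4.65
ee_pos: [0.4737, -0.152, 0.1027]
eef_rot: [0.196, 0.981, -0.0, 0.0]
wrist_force: [0.5, 0.1, 3.0]
finger_gap: 0.106
grip_force: 43.2
```

>>> {"fn": "jog_arm", "kwargs": {
  "series": [
    {"offset": [0,0,1],"twist": [0,0,0],"claw": 0.0},
    {"offset": [0,0,3],"twist": [0,0,0],"claw": 0.0},
    {"offset": [0,0,4],"twist": [0,0,0],"claw": 0.0},
    {"offset": [0,0,4],"twist": [0,0,0],"claw": 0.0},
    {"offset": [0,0,1.5],"twist": [0,0,0],"claw": 0.0},
    {"offset": [0,0,0],"twist": [0,0,0],"claw": 0.0}
  ],
  "squeeze": 60
}}

```text
time: 5.4
ee_pos: [0.4736, -0.1519, 0.2384]
eef_rot: [0.196, 0.981, -0.0, 0.001]
wrist_force: [0.6, 0.1, -1.3]
finger_gap: 0.104
grip_force: 59.5
```

>>> {"fn": "jog_arm", "kwargs": {
  "series": [
    {"offset": [-0.1,4.5,0],"twist": [0,0,0.52],"claw": 0.0},
    {"offset": [-0.1,4.5,0],"twist": [0,0,0.52],"claw": 0.0},
    {"offset": [-0.1,4.5,0],"twist": [0,0,0.52],"claw": 0.0},
    {"offset": [-0.1,4.5,0],"twist": [0,0,0.52],"claw": 0.0},
    {"offset": [-0.1,4.5,0],"twist": [0,0,0.52],"claw": 0.0},
    {"offset": [-0.1,4.5,0],"twist": [0,0,0.52],"claw": 0.0},
    {"offset": [-0.1,4.5,0],"twist": [0,0,0.52],"claw": 0.0},
    {"offset": [-0.1,4.5,0],"twist": [0,0,0.52],"claw": 0.0}
  ]
}}

```text
time: 6.4
ee_pos: [0.4648, 0.2095, 0.2362]
eef_rot: [-0.166, 0.986, -0.0, -0.001]
wrist_force: [1.3, -0.6, -0.6]
finger_gap: 0.101
grip_force: 59.4
```

>>> {"fn": "jog_arm", "kwargs": {
  "series": [
    {"offset": [0,0,-3.5],"twist": [0,0,0],"claw": 0.0},
    {"offset": [0,0,0],"twist": [0,0,0],"claw": 0.0}
  ]
}}

```text
time: 6.65
ee_pos: [0.4638, 0.2081, 0.1997]
eef_rot: [-0.165, 0.986, -0.0, -0.003]
wrist_force: [0.7, 0.2, -0.7]
finger_gap: 0.107
grip_force: 59.4
```

```bash
python3 - <<'E'
from h import *
np.set_printoptions(precision=4,suppress=True)
i=arm.camera("scene");s=arm.state();print(s["ee_pos"],s["eef_rot"],s["wrist_force"],s["moment"])
cv2.imwrite("pics/s3.png",i)
x0,y0=198,105
cv2.imwrite("pics/c3.png",cv2.resize(i[y0:y0+100,x0:x0+66],(528,800),interpolation=cv2.INTER_CUBIC)[200:])
for l in("gauge","plate_l_face","plate_r_face","gauge_ring"):
    print(l,[(np.round(r["xy"],1).tolist(),round(r["score"],2)) for r in arm.landmark_of("scene",l)])
p=np.array(s["ee_pos"])-[0,0,.0907];print("tip",p,proj("scene",p))
E
```

```text
[0.4648 0.208  0.2015] [-0.165   0.9863 -0.0001 -0.0017] [-0.6551 -0.9378 -0.9234] [ 0.0332 -0.0241  0.0396]
gauge [([366.8, 239.5], 0.61), ([221.7, 157.9], 0.57), ([283.0, 176.6], 0.46), ([399.1, 219.2], 0.43)]
plate_l_face [([227.1, 163.8], 0.49)]
plate_r_face [([231.3, 163.0], 0.71)]
gauge_ring [([223.0, 117.7], 0.88), ([305.3, 207.2], 0.61), ([355.2, 220.4], 0.46), ([240.0, 232.3], 0.46)]
tip [0.4648 0.208  0.1108] [np.float64(225.86681748907665), np.float64(155.240528029757)]
```

View pics/c3.png

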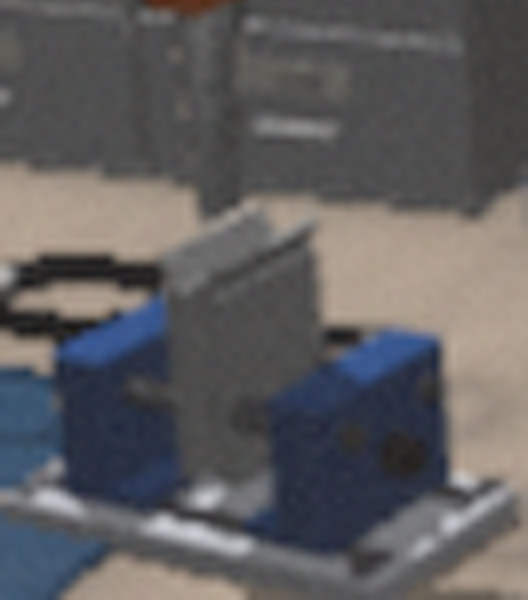

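```bash
python3 - <<'E'
from h import *
np.set_printoptions(precision=4,suppress=True)
g=lambda x,y:(198+x/8-.45,130+y/8-.45)
ex=np.array([np.cos(.337),np.sin(.337)]);ey=np.array([-ex[1],ex[0]])
c=np.array([.465,.2065])
for nm,q in dict(l0=(165,266),l1=(257,204),r0=(215,302),r1=(314,226)).items():
    W=atz("scene",g(*q),.101)[:2]-c; print(nm,"jig x,y mm",1000*W@ex,1000*W@ey)
# blade tip edge, seen at x 197..235, bottom y~212
p=np.array([.4645,.208])-c;print("TCP in jig",1000*p@ex,1000*p@ey)
for z in(.16,.12):
  for dx in(-.01,.01):
    for s in(-1,1):
      t=(.0025+(z-.1108)/7)/2*s; X=[*(c+p*0+ex*(p@ex+dx)+ey*(p@ey+t)),z];u=proj("scene",X);print(z,dx,s,(u[0]-198)*8,(u[1]-130)*8)
i=cv2.imread("pics/s3.png")
for a in ((214.1,218.6),(217.1,218.7),(214.9,218.9),(215.8,216.3)): W=atz("top",a,.088)[:2]-c;print(1000*W@ex,1000*W@ey)
for a in ((225.7,162.4),(228.4,164.8),(226.2,161.9),(229.9,164.1),(227.1,163.8),(231.3,163)): W=atz("scene",a,.088)[:2]-c;print("s",1000*W@ex,1000*W@ey)
for r in(140,145,150):print(r,i[r,215:236].astype(int).sum(1)//3)
E
```

```text
l0 jig x,y mm -31.601514773696486 1.7417643396997855
l1 jig x,y mm 27.417402362416702 10.775761267797538
r0 jig x,y mm -48.96127398638584 -30.897536398549256
r1 jig x,y mm 19.212387659575654 -17.921001063956762
TCP in jig 0.024110556088119347 1.580954990214815
0.16 -0.01 -1 201.76589183750093 64.03011016170308
0.16 -0.01 1 177.00757432117166 59.619492182177055
0.16 0.01 -1 241.42435702052785 46.67919209869751
0.16 0.01 1 216.8838720761887 42.39316904251746
0.12 -0.01 -1 204.8731136653239 184.99891619492473
0.12 -0.01 1 195.09606277516787 183.0877147002634
0.12 0.01 -1 243.85937379751203 166.19913362566376
0.12 0.01 1 234.16735386097366 164.34120447207806
2.418704090817436 6.487253358191839
-0.309382847919552 -0.926583298133159
1.0022145777546982 4.715450314576957
6.8164114318684454 0.5125394582090476
s 6.353388911495019 8.798684436665436
s -4.24255694791515 -7.801927573209475
s 9.873217186725562 9.885861942183649
s 1.5310663074520787 -8.170666407048202
s -0.07022014651710087 -0.5437588909666733
s 9.554998564119138 -6.581511117320421
140 [71 72 79 79 79 74 75 85 83 75 69 67 86 90 90 91 94 88 82 83 80]
145 [ 70  76  75  79  77  78  76  77  80  75  71  69  68  74  94 118 131 125
 125 130 129]
150 [84 80 75 79 77 78 84 84 76 74 71 74 70 75 79 79 77 78 80 78 79]
```

```bash
cat > ov.py <<'E'
from h import *
def overlay(n,img,org,w,h,k,c,yaw,scale=None):
    ex=np.array([np.cos(yaw),np.sin(yaw)]);ey=np.array([-ex[1],ex[0]])
    o=cv2.resize(img[org[1]:org[1]+h,org[0]:org[0]+w],(w*k,h*k),interpolation=cv2.INTER_CUBIC)
    P=lambda x,y,z:tuple(int(round(v)) for v in (np.array(proj(n,[*(np.array(c)+ex*x+ey*y),z]))-org+.5)*k)
    def poly(pts,col):
        for a,b in zip(pts,pts[1:]):cv2.line(o,P(*a),P(*b),col,1,cv2.LINE_AA)
    poly([(a*.042,b*.075,.012) for a,b in((1,1),(1,-1),(-1,-1),(-1,1),(1,1))],(0,255,0))
    for s in(1,-1):
        g=.00325*s
        poly([(-.026,g,.024),(-.026,g,.088),(.026,g,.088),(.026,g,.024),(-.026,g,.024)],(0,255,255) if s>0 else (0,0,255))
        b=.00325+.028;e=.00325+.050
        poly([(.03,s*b,.064),(.03,s*e,.064),(-.03,s*e,.064),(-.03,s*b,.064)],(255,0,255))
    return o
E
python3 - <<'E'
from ov import *
c=(.4656,.2055);a=overlay("top",cv2.imread("pics/top0.png"),(188,192),68,56,7,c,.337)
b=overlay("scene",cv2.imread("pics/scene0.png"),(195,150),76,60,8,c,.337)
w=np.zeros((600,800,3),np.uint8);a=cv2.resize(a,(350,288));w[:288,:350]=a;b=cv2.resize(b,(450,355));w[:355,350:]=b
# larger instead
a=overlay("top",cv2.imread("pics/top0.png"),(190,196),64,48,6,c,.337);b=overlay("scene",cv2.imread("pics/scene0.png"),(196,152),68,60,6,c,.337)
w=np.zeros((360,800,3),np.uint8);w[:288,:384]=a;w[:360,390:798]=b
cv2.imwrite("pics/ov1.png",w)
E
```

```text
(no output)
```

View pics/ov1.png

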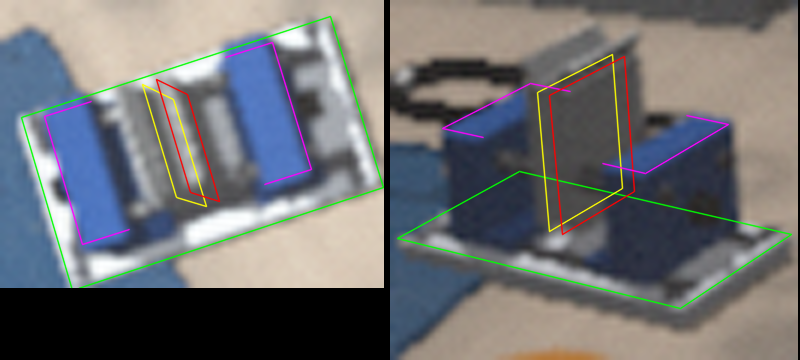

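```bash
python3 - <<'E'
from h import *
c=np.array([.4656,.2055]);yaw=.337
ex=np.array([np.cos(yaw),np.sin(yaw)]);ey=np.array([-ex[1],ex[0]])
# rectified views: columns = jig y (+ to the left), rows= jig x, 0.1mm..; plane z=.095
def rect(n,f,z,k=8,H=45,W=50):
    ys=np.arange(W,-W,-1/k)/1000;xs=np.arange(H,-H,-1/k)/1000
    src=[(0,0),(len(ys)-1,0),(len(ys)-1,len(xs)-1),(0,len(xs)-1)]
    dst=[proj(n,[*(c+ex*xs[r]+ey*ys[q]),z]) for q,r in src]
    M=cv2.getPerspectiveTransform(np.float32(dst),np.float32(src))
    return cv2.warpPerspective(cv2.imread(f),M,(len(ys),len(xs)),flags=cv2.INTER_CUBIC)
a=rect("top","pics/top0.png",.095)
g=a[:,:,:].astype(int)
for k in range(0,100,10):
    for q in range(2): pass
m=np.median(g[int(27*8):int(63*8)],axis=0).astype(int) # jig x +-18
for q in range(0,800,8): print(50-q//8, m[q].tolist(), end=" | " if q%40 else "\n")
cv2.line(a,(400,0),(400,30),(0,255,0),1);
for mm in range(-50,51,10): cv2.line(a,(400-8*mm,0),(400-8*mm,15),(0,255,0),1)
cv2.imwrite("pics/rect.png",cv2.resize(a,None,fx=1,fy=.8))
E
```

```text
50 [147, 142, 139]
49 [134, 124, 119] | 48 [137, 115, 106] | 47 [150, 111, 93] | 46 [165, 110, 84] | 45 [178, 112, 78]
44 [188, 116, 79] | 43 [191, 116, 78] | 42 [191, 117, 78] | 41 [190, 118, 78] | 40 [190, 118, 79]
39 [190, 118, 80] | 38 [190, 118, 79] | 37 [191, 118, 80] | 36 [191, 119, 80] | 35 [191, 118, 79]
34 [192, 118, 79] | 33 [192, 118, 79] | 32 [193, 119, 80] | 31 [193, 118, 80] | 30 [188, 116, 78]
29 [179, 111, 75] | 28 [163, 102, 71] | 27 [143, 92, 66] | 26 [120, 79, 61] | 25 [99, 70, 57]
24 [86, 63, 54] | 23 [78, 60, 52] | 22 [76, 58, 52] | 21 [77, 58, 50] | 20 [81, 60, 51]
19 [91, 68, 58] | 18 [107, 84, 73] | 17 [129, 109, 99] | 16 [153, 138, 131] | 15 [173, 162, 156]
14 [181, 174, 169] | 13 [178, 175, 172] | 12 [168, 167, 164] | 11 [153, 152, 150] | 10 [140, 139, 138]
9 [134, 133, 132] | 8 [133, 133, 131] | 7 [134, 133, 132] | 6 [131, 131, 130] | 5 [127, 126, 126]
4 [121, 119, 119] | 3 [111, 109, 110] | 2 [101, 101, 101] | 1 [95, 95, 95] | 0 [96, 96, 95]
-1 [104, 104, 103] | -2 [118, 117, 116] | -3 [131, 131, 129] | -4 [144, 143, 142] | -5 [157, 155, 153]
-6 [167, 165
[... 194 characters left out ...]
-16 [88, 88, 88] | -17 [89, 89, 88] | -18 [91, 91, 90] | -19 [97, 97, 96] | -20 [109, 108, 107]
-21 [125, 122, 121] | -22 [140, 136, 134] | -23 [154, 150, 147] | -24 [165, 160, 157] | -25 [172, 166, 162]
-26 [173, 167, 164] | -27 [170, 165, 161] | -28 [165, 159, 155] | -29 [156, 148, 144] | -30 [145, 131, 125]
-31 [132, 113, 104] | -32 [120, 95, 84] | -33 [116, 84, 69] | -34 [122, 82, 65] | -35 [136, 89, 66]
-36 [155, 98, 70] | -37 [172, 108, 76] | -38 [184, 115, 80] | -39 [191, 119, 82] | -40 [194, 121, 83]
-41 [194, 121, 83] | -42 [194, 121, 84] | -43 [193, 121, 84] | -44 [193, 121, 84] | -45 [192, 120, 83]
-46 [192, 120, 83] | -47 [192, 120, 84] | -48 [192, 120, 84] | -49 [192, 120, 84] |
```

View pics/rect.png

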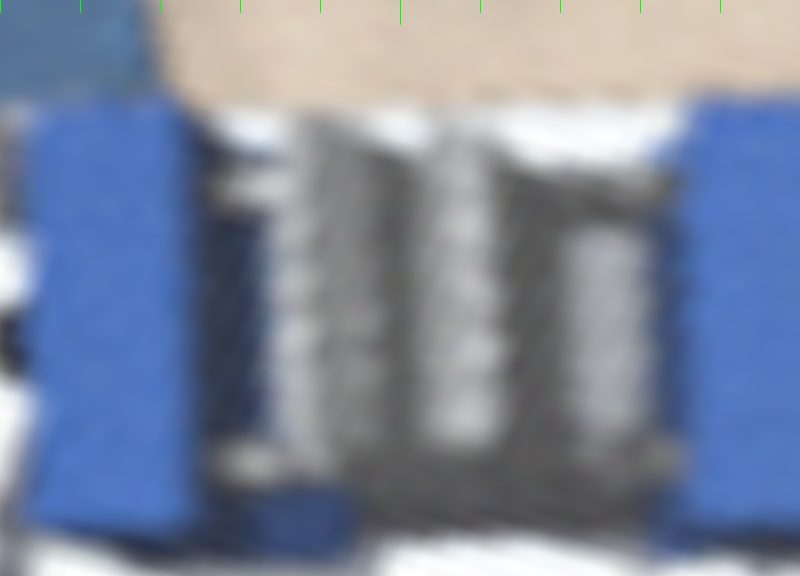

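>>> {"fn": "jog_arm", "kwargs": {
  "series": [
    {"offset": [0.07,-0.2,0],"twist": [0,0,0.03],"claw": 0.0},
    {"offset": [0,0,0],"twist": [0,0,0],"claw": 0.0}
  ]
}}

```text
time: 7.15
ee_pos: [0.4664, 0.2058, 0.2027]
eef_rot: [-0.167, 0.986, 0.0, 0.0]
wrist_force: [0.2, 0.9, -0.4]
finger_gap: 0.103
grip_force: 59.5
```

```bash
cat > f.py <<'E'
from h import *
yaw=.337;ex=np.array([np.cos(yaw),np.sin(yaw),0]);ey=np.array([-ex[1],ex[0],0]);c=np.array([.4656,.2055,0])
F=[];P=[];M=[]
for k in range(10):
    arm.camera("scene");s=arm.state();F.append(s["wrist_force"]);P.append(s["ee_pos"]);M.append(s["moment"])
F=np.array(F);f=F.mean(0);p=np.mean(P,0);m=np.mean(M,0)
print("t",s["time"],"F jig x,y,z",np.round([f@ex,f@ey,f[2]],2),"sd",F.std(0).round(2),"M",np.round([m@ex,m@ey,m[2]],3),"pos jig mm",np.round([1e3*(p-c)@ex,1e3*(p-c)@ey,1e3*p[2]],2),"rot",np.round(s["eef_rot"],4),"tip z",round(1e3*p[2]-90.7,1))
E
python3 f.py
```

```text
t 7.65 F jig x,y,z [ 0.07 -0.04 -0.72] sd [0.67 0.4  0.36] M [-0.009  0.009  0.011] pos jig mm [  0.75   0.38 202.39] rot [-0.1677  0.9858 -0.      0.    ] tip z 111.7
```

>>> {"fn": "jog_arm", "kwargs": {
  "series": [
    {"offset": [0,0,-1],"twist": [0,0,0],"claw": 0.0},
    {"offset": [0,0,-1],"twist": [0,0,0],"claw": 0.0},
    {"offset": [0,0,-0.5],"twist": [0,0,0],"claw": 0.0},
    {"offset": [0,0,0],"twist": [0,0,0],"claw": 0.0}
  ]
}}

```text
time: 8.15
ee_pos: [0.466, 0.2062, 0.1768]
eef_rot: [-0.168, 0.986, 0.0, -0.001]
wrist_force: [-0.2, 0.6, -0.2]
finger_gap: 0.103
grip_force: 59.4
```

```bash
python3 f.py
```

```text
t 8.65 F jig x,y,z [ 0.15  0.78 -0.85] sd [0.55 0.42 0.46] M [0.155 0.017 0.007] pos jig mm [  0.81   0.45 177.47] rot [-1.676e-01  9.859e-01  0.000e+00  2.000e-04] tip z 86.8
```

>>> {"fn": "jog_arm", "kwargs": {
  "series": [
    {"offset": [-0.03,0.1,0],"twist": [0,0,0],"claw": 0.0},
    {"offset": [0,0,-0.5],"twist": [0,0,0],"claw": 0.0},
    {"offset": [0,0,0],"twist": [0,0,0],"claw": 0.0}
  ]
}}

```text
time: 9.02
ee_pos: [0.4657, 0.2071, 0.1718]
eef_rot: [-0.168, 0.986, -0.0, -0.001]
wrist_force: [-0.5, -0.1, -0.5]
finger_gap: 0.102
grip_force: 59.4
```

```bash
python3 f.py
```

```text
t 9.525 F jig x,y,z [ 0.24  0.15 -0.6 ] sd [0.42 0.5  0.68] M [ 0.012 -0.005 -0.001] pos jig mm [  0.8    1.44 172.31] rot [-1.676e-01  9.859e-01 -0.000e+00  1.000e-04] tip z 81.6
```

>>> {"fn": "jog_arm", "kwargs": {
  "series": [
    {"offset": [-0.05,0.14,0],"twist": [0,0,0],"claw": 0.0},
    {"offset": [0,0,0],"twist": [0,0,0],"claw": 0.0}
  ]
}}

```text
time: 9.78
ee_pos: [0.4653, 0.2086, 0.1723]
eef_rot: [-0.168, 0.986, -0.0, 0.0]
wrist_force: [1.2, -0.3, -0.8]
finger_gap: 0.103
grip_force: 59.4
```

```bash
python3 f.py
```

```text
t 10.275 F jig x,y,z [ 0.05 -0.2  -0.61] sd [0.63 0.64 0.51] M [-0.003  0.008  0.013] pos jig mm [  0.78   2.96 172.32] rot [-0.1676  0.9859  0.     -0.    ] tip z 81.6
```

>>> {"fn": "jog_arm", "kwargs": {
  "series": [
    {"offset": [-0.03,0.1,0],"twist": [0,0,0],"claw": 0.0},
    {"offset": [0,0,0],"twist": [0,0,0],"claw": 0.0}
  ]
}}

```text
time: 10.52
ee_pos: [0.4651, 0.2095, 0.1723]
eef_rot: [-0.168, 0.986, -0.0, 0.0]
wrist_force: [-0.5, -0.8, -1.3]
finger_gap: 0.101
grip_force: 59.5
```

```bash
python3 f.py
```

```text
t 11.025 F jig x,y,z [-0.22 -0.51 -0.59] sd [0.44 0.57 0.53] M [-0.198  0.005  0.017] pos jig mm [  0.83   3.95 172.32] rot [-0.1676  0.9859 -0.      0.    ] tip z 81.6
```

>>> {"fn": "jog_arm", "kwargs": {
  "series": [
    {"offset": [0.05,-0.145,0],"twist": [0,0,0],"claw": 0.0},
    {"offset": [0,0,-0.6],"twist": [0,0,0],"claw": 0.0},
    {"offset": [0,0,-0.6],"twist": [0,0,0],"claw": 0.0},
    {"offset": [0,0,-0.5],"twist": [0,0,0],"claw": 0.0},
    {"offset": [0,0,0],"twist": [0,0,0],"claw": 0.0}
  ]
}}

```text
time: 11.65
ee_pos: [0.4654, 0.2079, 0.1548]
eef_rot: [-0.168, 0.986, -0.0, -0.0]
wrist_force: [1.1, -0.6, -2.0]
finger_gap: 0.099
grip_force: 59.4
```

```bash
python3 f.py
```

```text
t 12.15 F jig x,y,z [-0.19 -1.11 -0.84] sd [0.46 0.48 0.4 ] M [-0.261  0.037 -0.011] pos jig mm [  0.82   2.42 155.36] rot [-1.676e-01  9.859e-01 -0.000e+00  1.000e-04] tip z 64.7
```

>>> {"fn": "jog_arm", "kwargs": {
  "series": [
    {"offset": [0.02,-0.05,0],"twist": [0,0,0],"claw": 0.0},
    {"offset": [0,0,0],"twist": [0,0,0],"claw": 0.0}
  ]
}}

```text
time: 12.4
ee_pos: [0.4657, 0.2077, 0.1554]
eef_rot: [-0.168, 0.986, 0.0, 0.0]
wrist_force: [0.0, -0.4, -0.6]
finger_gap: 0.101
grip_force: 59.5
```

```bash
python3 f.py
```

```text
t 12.9 F jig x,y,z [-0.31  0.1  -0.24] sd [0.38 0.57 0.33] M [0.059 0.026 0.015] pos jig mm [  0.86   1.98 155.35] rot [-0.1676  0.9859  0.      0.    ] tip z 64.6
```

>>> {"fn": "jog_arm", "kwargs": {
  "series": [
    {"offset": [0,0.01,-0.3],"twist": [0,0,0],"claw": 0.0},
    {"offset": [0,0,-0.2],"twist": [0,0,0],"claw": 0.0},
    {"offset": [0,0,-0.2],"twist": [0,0,0],"claw": 0.0},
    {"offset": [0,0,0],"twist": [0,0,0],"claw": 0.0}
  ]
}}

```text
time: 13.4
ee_pos: [0.4658, 0.2077, 0.1481]
eef_rot: [-0.168, 0.986, -0.0, -0.0]
wrist_force: [0.0, 0.6, -0.7]
finger_gap: 0.107
grip_force: 59.4
```

```bash
python3 f.py
```

```text
t 13.9 F jig x,y,z [ 0.55 -0.14 -2.02] sd [0.23 0.35 0.96] M [-0.059 -0.125  0.005] pos jig mm [  0.82   2.   148.16] rot [-1.676e-01  9.859e-01 -0.000e+00 -1.000e-04] tip z 57.5
```

>>> {"fn": "jog_arm", "kwargs": {
  "series": [
    {"offset": [0,0,-0.15],"twist": [0,0,0],"claw": 0.0},
    {"offset": [0,0,-0.15],"twist": [0,0,0],"claw": 0.0},
    {"offset": [0,0,0],"twist": [0,0,0],"claw": 0.0}
  ]
}}

```text
time: 14.28
ee_pos: [0.4658, 0.2077, 0.1454]
eef_rot: [-0.168, 0.986, -0.0, 0.0]
wrist_force: [0.8, -0.7, 1.5]
finger_gap: 0.103
grip_force: 59.7
```

```bash
python3 f.py
```

```text
t 14.775 F jig x,y,z [ 0.45 -0.2   0.86] sd [0.45 0.55 0.43] M [-0.073 -0.101  0.008] pos jig mm [  0.94   2.   145.36] rot [-1.676e-01  9.859e-01  0.000e+00  1.000e-04] tip z 54.7
```

>>> {"fn": "jog_arm", "kwargs": {
  "series": [
    {"offset": [0,-0.01,-0.15],"twist": [0,0,0],"claw": 0.0},
    {"offset": [0,0,-0.15],"twist": [0,0,0],"claw": 0.0},
    {"offset": [0,0,-0.1],"twist": [0,0,0],"claw": 0.0},
    {"offset": [0,0,0],"twist": [0,0,0],"claw": 0.0}
  ]
}}

```text
time: 15.28
ee_pos: [0.4657, 0.2076, 0.1411]
eef_rot: [-0.168, 0.986, -0.0, -0.0]
wrist_force: [0.8, -0.2, 1.1]
finger_gap: 0.1
grip_force: 59.7
```

```bash
python3 f.py; python3 - <<'E'
from h import *
i=arm.camera("scene");j=cv2.imread("pics/scene0.png")
k=lambda m:cv2.resize(m[95:205,195:267],(396,600),interpolation=cv2.INTER_CUBIC)
cv2.imwrite("pics/c4.png",np.hstack([k(j),k(i)]))
E
```

```text
t 15.775 F jig x,y,z [-0.11 -0.42 -0.16] sd [0.53 0.4  0.79] M [-0.073 -0.047  0.006] pos jig mm [  0.75   1.93 141.18] rot [-1.676e-01  9.859e-01 -0.000e+00 -2.000e-04] tip z 50.5
```

View pics/c4.png

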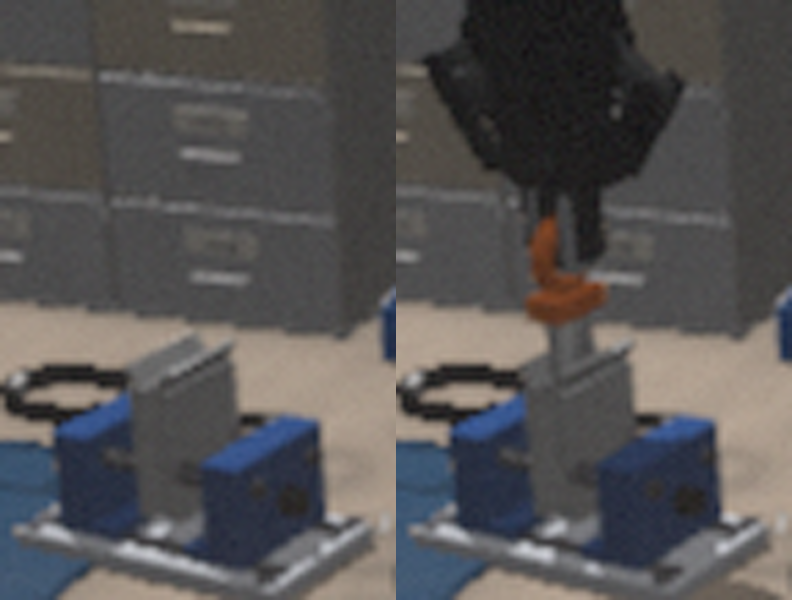

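```bash
python3 -c "
from plant import arm
print(arm.job_done())"
```

```text
the job is handed in; nothing more can be done
None
```

The gauge is held still and upright in the gap between the plates, with its tip about 50 mm above the bench, clear of the jig's base. I estimate each plate is pushed back about 1 mm (0.7–1.4 mm, from contact forces rather than a direct measurement), and the job was handed in at about 16 s.

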